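# Present a sample pot to the code reader

### The arm

A 6-joint arm with a two-finger parallel gripper is mounted at the origin on a cart in front of the work surface, level with it; the furniture and walls round the work are solid. World frame = base frame: x ahead of the robot, y to its left, z up, the work surface at z = 0. Lengths are in mm, angles in rad, forces in N, time in s.
With the tool pointing down it reaches from about 350 to 975 mm from the base axis. Payload 7.1 kg.
Tool frame: the origin (TCP) lies midway between the tips of the shut fingers; the grasp point (between the pads) lies 19 mm behind it (ctrl.grip_depth is the distance from the TCP to the grasp point, in mm); z points along the fingers, y is the line along which they close (so a half turn about z gives the same grasp; the last joint's range is limited). The gripper opens to 88 mm and grips with 3 to 60 N. Pads are 20 mm wide; open, the fingers measure 115 mm over their backs; the gripper's body (75 mm by 178 mm) begins 61 mm behind the grasp point.
Start: joints at [1.208, 0.423, 1.63, -0, 1.089, -0.019], TCP at [210.635, 588.42, 222.675] pointing down, gripper open.
Joint ranges: [-3, 3], [-0.9, 2.11], [0.09, 2.58], [-1.31, 4.45], [0.11, 2.69], [-2.54, 2.54]. Speed limits (rad/s): [2.39, 2.39, 3.01, 3.14, 3.14, 3.14].

### API

Orientations are given as a rotation vector (axis times angle).
In Python, from workcell import get_obs, vision, ctrl gives the robot as it stands.
- The arm moves only by the tool step_arm, never from a script. Its argument "plan" is a list of rows, each a list of 7 numbers: the opening, from -1 (shut) to 1 (fully open), then the shift along the tool's x, y, z as a fraction of full scale, then the turn, a rotation vector about the tool's x, y, z as a fraction of full scale. In form: [[fingers, dx, dy, dz, wx, wy, wz], ...]. A call has 1 to 20 rows; each row shifts and turns the commanded pose from where the row before left it, along the tool's axes as they then stand; what a row does not reach is not made up. Full scale, the value 1, is 50 mm for a shift and 0.12 rad for a turn. A row lasts 1/8 s, in which the tool goes at most 62.5 mm and 10.7 degrees, less where a joint would pass 70% of its speed; a pose out of reach is approached as far as the arm can. A call with a number of a shift or a turn outside -1 to 1 is refused whole. A call with a gripper value outside its range is refused whole. The fingers move at their own pace and stop on an object; the grip force is fixed at half the most. Time passes only in rows, so rows that do not move let the fingers close. It gives the time, the measured TCP pose, the force, the opening and the grip force at its end, in the units of the state.
- get_obs(): the state, without advancing time (a new reading comes with each control period).
- vision.get_image(name): name is "scene" or "top" or "wrist"; returns a dict with "pixels" (400x640x3 uint8, red, green, blue), "depth" (400x640 float32, mm along the optical axis (not along the pixel's ray), 0 where there is no reading), "fx", "fy", "cx", "cy" (pixels), "T" (4x4, takes a point from camera to world coordinates); the wrist camera has in their place "T_tool_cam" (4x4, takes a point from camera to tool coordinates, whose origin is the TCP and whose axes are the flange's). Camera axes: x right, y down, z forward; pixel columns grow to the right and rows downward; lengths in mm; the calibration is good to about 2 mm. A picture is of the moment at which its call begins: read the wrist's pose just before it.
- ctrl.close_job(): hands the job in; it is judged then, once.
The state is a dict: "t": time; "qpos": joint angles; "qvel": joint speeds; "joint_torque": joint torques, N m; "ee_pos": TCP position; "orientation": TCP orientation; "ft_force": force on the tool from outside, world axes, zero at the start; "moment": the same for the moment, N m; "width": finger opening in mm; "grasp_force": force on a finger pad.
Only numpy, scipy, OpenCV 4.12 (cv2) and the standard library are available. Lean on these libraries where they do the work, as an engineer would, in place of code of your own. Each camera call takes 0.05 s, during which the arm holds its last target. There are 200 camera calls.

### The job

Present the one sample pot that has no test cassette on its lid to the bench code reader, which reads the code under its base: slide the reader's dust shutter fully open, then lift the pot, kept upright, over its neighbours and hold it level and centred in the round reading well, its base about 6 mm above the glass. The focus needs that gap and the glass must stay clean, so never let the pot touch the glass, leave the other pots and their cassettes as they are, and finish still holding the pot there, steady, touching nothing but the gripper.

Things in the scene. Friction and masses are not known exactly. Their poses are not given: they have to be found in the camera images.
- pot: lidded plastic sample pot, round and slightly tapered: 56 mm high over all, body 57 mm across under the lid, white screw lid 61 mm across from 41 to 56 mm above the base; origin at the centre of the base, z up. About 50 g. The only pot with a bare lid (all others carry a test cassette). It stands at the robot's left; it and side_pot may have swapped places
- reader: bench code reader, fixed on the table at the robot's right: low white box 110 mm deep (x; the sloping front adds 20 mm at -x), 194 mm long (y), deck at 60 mm. Origin at the centre of its underside, x to its back, y along its length. On the deck two shutter rails run along y (tops 67 mm above the table, 82 mm apart between the lips), with a low stop (top 65 mm) at each end of the track
- reader_glass: flat glass disc, 80 mm across, at the bottom of the reader's round reading well; origin at the centre of its upper face
- reading_window (a point): centre of the upper face of the reader's glass, on the axis of the reading well, 46 mm from the reader's origin towards its -y; same axes as reader. The well is a round hole in the deck, 80 mm across with an upright wall; the glass lies 12 mm below the deck and 48 mm above the table
- shutter (a joint): place of the reader's dust shutter on its track (m): 0 shut, covering the well; it slides level towards the reader's +y to its stop at 0.092, fully open, the well wholly clear; it starts nearly shut. About 1.5 N of friction; it stays where it is left. A flat steel plate 84 x 90 x 3 mm, upper face 64 mm above the table
- shutter_tab (a point): middle of the shutter's black pull tab, which moves with the shutter: an upright rib across the slide direction, 40 mm long (reader's x), 10 mm thick (reader's y), 18 mm high; its top is 9 mm above this point, 82 mm above the table
- row_pot_1: one of three pots of the same kind (56 mm high) standing in a row that runs away from the robot, between the bare-lidded pot and the reader (nearest the robot of the row), a cassette on its lid; leave it alone. Origin at the centre of its base
- row_pot_1_card: flat white test cassette, about 94 x 58 x 5 mm, lying loose on the lid of row_pot_1; origin at the centre of its underside
- row_pot_2: one of three pots of the same kind (56 mm high) standing in a row that runs away from the robot, between the bare-lidded pot and the reader (middle of the row), a cassette on its lid; leave it alone. Origin at the centre of its base
- row_pot_2_card: flat white test cassette, about 93 x 57 x 5 mm, lying loose on the lid of row_pot_2; origin at the centre of its underside
- row_pot_3: one of three pots of the same kind (56 mm high) standing in a row that runs away from the robot, between the bare-lidded pot and the reader (farthest of the row), a cassette on its lid; leave it alone. Origin at the centre of its base
- row_pot_3_card: flat white test cassette, about 91 x 52 x 5 mm, lying loose on the lid of row_pot_3; origin at the centre of its underside
- side_pot: another pot of the same kind (56 mm high) at the robot's left, beside the bare-lidded one, a cassette on its lid; leave it alone. Origin at the centre of its base
- side_pot_card: flat white test cassette, about 89 x 47 x 5 mm, lying loose on the lid of side_pot; origin at the centre of its underside

How it is judged (in metres and radians):
On the way, in this order (a step that is already met when the one before it is completed fails the run):
1. the dust shutter is fully open (value of joint shutter above 0.086 m), for 0.2 s.
2. the pot is lifted clear above the other pots (height (world z) of pot above 0.07 m and contact force between pot and the fingers above 1 N), for 0.1 s.
At the end, for the whole second after the job is handed in: the robot still holds the pot in its fingers, at rest, upright within 0.12 rad, its base 2 to 11 mm above the reader's glass and within 6 mm of the well's axis, touching no part of the reader; the shutter is within 6 mm of fully open; the other pots and cassettes are within 20 mm of where they stood (value of joint shutter above 0.086 m and z of pot in the frame of reading_window between 0.002 and 0.011 m and horizontal distance between pot and reading_window below 0.006 m and angle between pot's own z axis and vertical below 0.12 rad and linear speed of pot below 0.01 m/s and contact force between pot and reader below 0.05 N and contact force between pot and the fingers above 1 N and distance of each of row_pot_1, row_pot_1_card, row_pot_2, row_pot_2_card, row_pot_3, row_pot_3_card, side_pot, side_pot_card from where it was at the start of the episode below 0.02 m); the arm keeps its last pose, push and grip.
It fails at once if the pot touches the reader's glass (contact force between pot and reader_glass above 0.3 N).
It fails at once if the pot is tipped over by more than about 35 degrees (angle between pot's own z axis and vertical above 0.6 rad).
It fails at once if one of the other pots or its cassette is shifted by more than 20 mm (distance of any of row_pot_1, row_pot_1_card, row_pot_2, row_pot_2_card, row_pot_3, row_pot_3_card, side_pot, side_pot_card from where it was at the start of the episode above 0.02 m).
It also fails if it takes over 58 s, if anything falls off the work surface, if the arm or the gripper's body presses on something with over 40 N, if the wrist force passes 120 N, or if a joint passes its speed limit or range.

## Working session

There is one attempt and no reset: what is moved stays moved. The work goes in short steps, Python scripts to look and compute and a tool call to move; the robot and the scene stay as the last step left them, time stands still between calls to the robot, and variables do not carry over. Pictures are saved under pics/ and viewed, at most 10 in all, crops included, and the job is handed in when it is done.

Besides the shell and the picture viewer there is one more tool, called by a JSON object that holds its "name" and its "arguments". step_arm: Moves the arm, as the interface text tells. Its arguments: {"type":"object","properties":{"plan":{"type":"array","items":{"type":"array","items":{"type":"number","minimum":-1,"maximum":1}}}},"required":["plan"]}

```bash
mkdir -p pics
python3 - <<'E'
from workcell import get_obs, vision, ctrl
import cv2,numpy as np
for n in ["top","scene"]:
    d=vision.get_image(n); cv2.imwrite(f"pics/{n}0.png",d["pixels"][:,:,::-1]); np.savez(f"{n}0.npz",**d)
    print(n,d["fx"],d["cx"],d["cy"],d["T"].round(3).tolist())
o=get_obs();print(o["t"],o["ee_pos"],o["orientation"],o["width"])
E
```

```text
top 469.75363020250705 320.5478472221479 203.2529269709953 [[0.027, -0.993, 0.118, 353.602], [-1.0, -0.027, 0.009, 13.662], [-0.006, -0.118, -0.993, 1169.247], [0.0, 0.0, 0.0, 1.0]]
scene 418.4643783659724 320.48789441230343 196.82137085863258 [[0.775, -0.313, 0.549, -101.389], [-0.632, -0.391, 0.669, -667.492], [0.005, -0.866, -0.5, 581.949], [0.0, 0.0, 0.0, 1.0]]
0.1 [210.47723943 588.01150209 222.02902785] [-5.37313875e-01 -3.09506616e+00  1.96787203e-03] 87.71156721690562
```

View pics/top0.png

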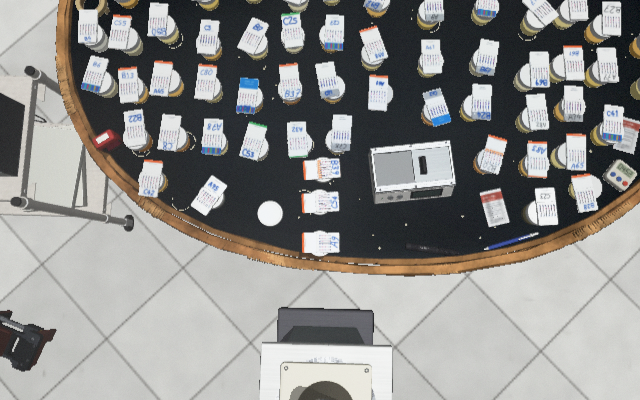

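View pics/scene0.png

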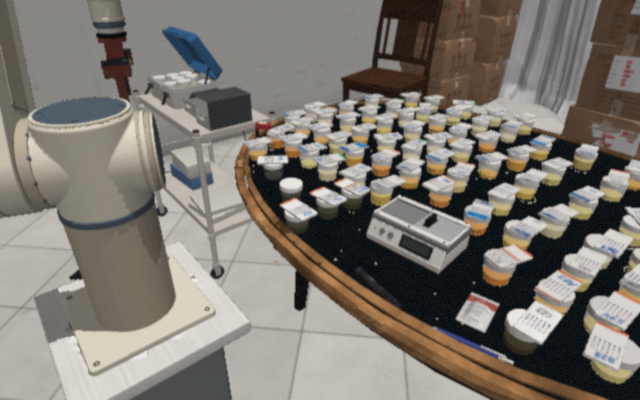

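Top view: the bare lid is at (270,213), the row cassettes at (321,169), (321,202) and (321,243), the side pot at (209,195), the reader at about (412,171), and its tab at (423,165). Next I'll measure from the depth and an enlarged crop.

```bash
cat > h.py <<'E'
import numpy as np,cv2
def cloud(d,T=None):
    T=d["T"] if T is None else T
    z=d["depth"];v,u=np.indices(z.shape)
    P=np.stack([(u-d["cx"])/d["fx"]*z,(v-d["cy"])/d["fy"]*z,z],-1)
    W=P@T[:3,:3].T+T[:3,3]; W[z==0]=np.nan
    return W
E
python3 - <<'E'
from h import *
d=dict(np.load("top0.npz"));W=cloud(d);img=d["pixels"]
c=cv2.resize(img[130:265,190:470],None,fx=2.85,fy=2.85,interpolation=cv2.INTER_CUBIC);cv2.imwrite("pics/crop0.png",c[:,:,::-1])
def blob(u0,u1,v0,v1,z0,z1,name,bright=0):
    w=W[v0:v1,u0:u1];m=(w[...,2]>z0)&(w[...,2]<z1)&(img[v0:v1,u0:u1].min(-1)>=bright)
    p=w[m];r=cv2.minAreaRect(p[:,:2].astype(np.float32))
    print(name,len(p),p.mean(0).round(1),"rect",np.round(r[0],1),np.round(r[1],1),round(r[2],1))
blob(252,290,195,232,47,70,"pot")
blob(190,232,170,220,54,75,"side")
for i,(a,b) in enumerate([(228,262),(187,218),(154,184)]): blob(298,345,a,b,53,75,f"row{i+1}")
blob(360,465,130,210,50,90,"reader")
blob(360,465,130,210,72,95,"tab")
for v,u in [(170,390),(160,440),(165,423),(213,270),(225,300)]: print(v,u,W[v,u].round(1))
d=dict(np.load("scene0.npz"));W=cloud(d);img=d["pixels"]
blob(278,304,174,200,50,70,"pot_s")
blob(360,475,190,275,52,90,"reader_s")
blob(415,445,205,230,72,95,"tab_s")
E
```

```text
pot 509 [458.4 144.2  56. ] rect [458.4 143.7] [58.8 58.8] 47.4
side 794 [495.9 289.8  61. ] rect [495.4 288.9] [60.4 88.9] 57.2
row1 814 [391.3  21.8  60.9] rect [390.2  21.1] [59.  87.3] 1.7
row2 783 [488.   25.4  60.7] rect [488.9  26.2] [58.4 88.3] 1.6
row3 799 [568.8  26.3  61. ] rect [570.5  30.5] [105.5  61.8] 85.8
reader 3790 [ 577.  -192.5   63.8] rect [ 576.9 -193.6] [117.2 194.7] 7.2
tab 94 [ 582.5 -212.    80.5] rect [ 578.1 -189.4] [101.2 166.7] 7.5
170 390 [ 570.1 -140.5   59.8]
160 440 [ 596.4 -258.9   65.1]
165 423 [ 579.4 -214.5   83.6]
213 270 [459.1 143.3  56.6]
225 300 [436.8  74.1  -4.1]
pot_s 248 [456.1 136.   56.3] rect [437.1 117.3] [124.9  58.6] 45.7
reader_s 3013 [ 582.2 -201.9   63.7] rect [ 640.6 -142.5] [249.5 285.5] 6.8
tab_s 84 [ 580.4 -220.6   79.5] rect [ 583.8 -219.8] [41.6 10.2] 1.0
```

View pics/crop0.png

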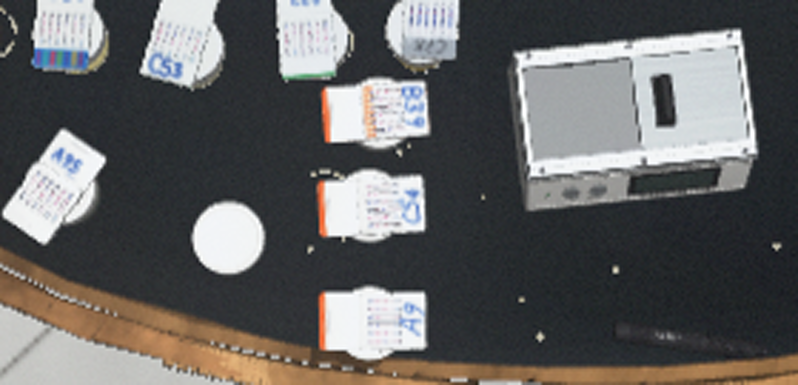

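Scene view: the reader's sloping front faces the robot and the tab is at (432,218). The crop puts the tab at (663,100), with the shutter on the right (-y) side. The reader's yaw is about 7.2°. I'll turn the tool so its x lies along the reader's y, then move over to the reader.

{"name": "step_arm", "arguments": {"plan": [[-1, 0, 0, 0, 0, 0, 1], [-1, 0, 0, 0, 0, 0, 1], [-1, 0, 0, 0, 0, 0, 1], [-1, 0, 0, 0, 0, 0, 1], [-1, 0, 0, 0, 0, 0, 1], [-1, 0, 0, 0, 0, 0, 1], [-1, 0, 0, 0, 0, 0, 1], [-1, 0, 0, 0, 0, 0, 1], [-1, 0, 0, 0, 0, 0, 1], [-1, 0, 0, 0, 0, 0, 0.18]]}}

```text
t: 1.35
ee_pos: [210.5, 588.2, 222.3]
orientation: [2.078, 2.356, -0.001]
ft_force: [0.3, 0.2, -0.4]
width: 0.2
grasp_force: 0.0
```

{"name": "step_arm", "arguments": {"plan": [[-1, -0.96, 0.29, 0, 0, 0, 0], [-1, -0.96, 0.29, 0, 0, 0, 0], [-1, -0.96, 0.29, 0, 0, 0, 0], [-1, -0.96, 0.29, 0, 0, 0, 0], [-1, -0.96, 0.29, 0, 0, 0, 0], [-1, -0.96, 0.29, 0, 0, 0, 0], [-1, -0.96, 0.29, 0, 0, 0, 0], [-1, -0.96, 0.29, 0, 0, 0, 0], [-1, -0.96, 0.29, 0, 0, 0, 0], [-1, -0.96, 0.29, 0, 0, 0, 0], [-1, -0.96, 0.29, 0, 0, 0, 0], [-1, -0.96, 0.29, 0, 0, 0, 0], [-1, -0.96, 0.29, 0, 0, 0, 0], [-1, -0.96, 0.29, 0, 0, 0, 0], [-1, -0.96, 0.29, 0, 0, 0, 0], [-1, -0.96, 0.29, 0, 0, 0, 0], [-1, -0.96, 0.29, 0, 0, 0, 0], [-1, -0.96, 0.29, 0, 0, 0, 0], [-1, 0, 0, 0, 0, 0, 0], [-1, 0, 0, 0, 0, 0, 0]]}}

```text
t: 3.85
ee_pos: [577.0, -235.6, 222.1]
orientation: [-2.076, -2.356, 0.0]
ft_force: [-0.0, 0.3, 0.4]
width: 0.5
grasp_force: 0.0
```

```bash
cat >> h.py <<'E'
from scipy.spatial.transform import Rotation as R
def wrist(name):
    from workcell import get_obs,vision
    o=get_obs();d=vision.get_image("wrist")
    T=np.eye(4);T[:3,:3]=R.from_rotvec(o["orientation"]).as_matrix();T[:3,3]=o["ee_pos"]
    d["Tt"]=T; d["T"]=T@d["T_tool_cam"]
    cv2.imwrite(f"pics/{name}.png",d["pixels"][:,:,::-1]);np.savez(name+".npz",**d)
    print("t",o["t"],"tcp",o["ee_pos"].round(1),"tool x",T[:3,0].round(3),"y",T[:3,1].round(3),"q",o["qpos"].round(2),"w",round(o["width"],1))
    return d
E
python3 - <<'E'
from h import *
d=wrist("w1");print(d["T_tool_cam"].round(2).tolist())
E
```

```text
t 3.85 tcp [ 577.  -235.6  222.1] tool x [-0.126  0.992  0.001] y [ 0.992  0.126 -0.001] q [-0.41  0.42  1.63  0.    1.09 -0.53] w 0.5
[[-0.0, -0.96, -0.27, 75.59], [1.0, -0.0, -0.0, 0.36], [0.0, -0.27, 0.96, -161.28], [0.0, 0.0, 0.0, 1.0]]
```

View pics/w1.png

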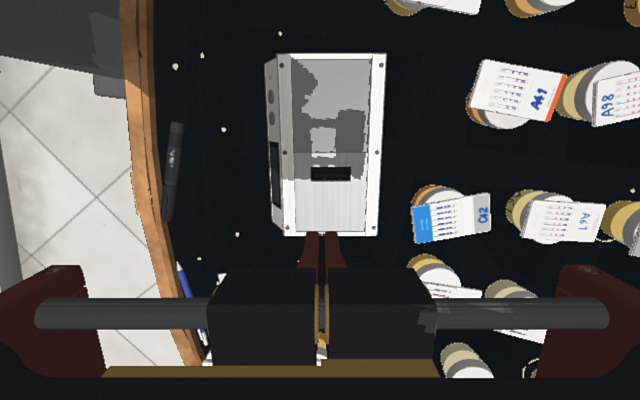

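The wrist view shows the reader's top with corners at about (278,53), (387,53), (379,236) and (282,236). The tab top covers x 310–351 and y 167–181.

```bash
cat >> h.py <<'E'
def ray(d,u,v,z):
    k=d["T"][:3,:3]@np.array([(u-d["cx"])/d["fx"],(v-d["cy"])/d["fy"],1]);c=d["T"][:3,3]
    return (c+k*(z-c[2])/k[2])
E
python3 - <<'E'
from h import *
d=dict(np.load("w1.npz"));W=cloud(d)
for u,v in [(278,53),(387,53),(379,236),(282,236)]: print(ray(d,u,v,60).round(1))
for u,v in [(310,167),(351,167),(351,181),(310,181)]: print("tab",ray(d,u,v,82).round(1))
w=W[40:245,255:395].reshape(-1,3);w=w[np.isfinite(w[:,2])]
print(np.histogram(w[:,2],bins=np.arange(44,96,2)))
m=w[(w[:,2]>73)&(w[:,2]<90)].astype(np.float32);r=cv2.minAreaRect(m[:,:2]);print("tab",len(m),m.mean(0),r)
m=w[(w[:,2]>55)&(w[:,2]<72)].astype(np.float32);r=cv2.minAreaRect(m[:,:2]);print("deck",len(m),m.mean(0),r)
T=d["Tt"];ti=np.linalg.inv(T)
E
```

```text
[ 516.7 -103.7   60. ]
[624.1 -90.2  60. ]
[ 650.8 -283.4   60. ]
[ 538.1 -297.7   60. ]
tab [ 561.7 -209.3   82. ]
tab [ 603.3 -204.    82. ]
tab [ 605.6 -218.4   82. ]
tab [ 563.4 -223.8   82. ]
(array([ 147,  146,  177,   52,    0,    0,  311, 5984, 1484, 4287, 2961,
       2863,   71,   11,   15,   21,   16,   73,  254,   28,    0,    0,
          0,    0,    0]), array([44, 46, 48, 50, 52, 54, 56, 58, 60, 62, 64, 66, 68, 70, 72, 74, 76,
       78, 80, 82, 84, 86, 88, 90, 92, 94]))Traceback (most recent call last):
  File "<stdin>", line 7, in <module>
cv2.error: OpenCV(4.12.0) /io/opencv/modules/imgproc/src/convhull.cpp:143: error: (-215:Assertion failed) total >= 0 && (depth == CV_32F || depth == CV_32S) in function 'convexHull'
```

{"name": "step_arm", "arguments": {"plan": [[-1, -0.15, 0.2, 0.6, 0, 0, 0], [-1, 0, 0, 0.8, 0, 0, 0], [-1, 0, 0, 0.8, 0, 0, 0], [-1, 0, 0, 0.5, 0, 0, 0], [-1, 0, 0, 0.34, 0, 0, 0], [-1, 0, 0, 0, 0, 0, 0], [-1, 0, 0, 0, 0, 0, 0]]}}

```text
t: 4.78
ee_pos: [589.2, -242.3, 71.8]
orientation: [2.076, 2.356, 0.001]
ft_force: [0.8, 0.7, -0.8]
width: 0.4
grasp_force: 0.0
```

{"name": "step_arm", "arguments": {"plan": [[-1, 0.2, 0, 0, 0, 0, 0], [-1, 0.2, 0, 0, 0, 0, 0], [-1, 0.2, 0, 0, 0, 0, 0], [-1, 0.2, 0, 0, 0, 0, 0], [-1, 0.2, 0, 0, 0, 0, 0], [-1, 0.2, 0, 0, 0, 0, 0], [-1, 0.2, 0, 0, 0, 0, 0], [-1, 0.2, 0, 0, 0, 0, 0]]}}

```text
t: 5.78
ee_pos: [578.3, -162.3, 70.6]
orientation: [-2.078, -2.356, 0.0]
ft_force: [1.0, -1.1, 0.8]
width: 0.5
grasp_force: 0.9
```

{"name": "step_arm", "arguments": {"plan": [[-1, 0.1, 0, 0, 0, 0, 0], [-1, 0.06, 0, 0, 0, 0, 0], [-1, 0, 0, 0, 0, 0, 0], [-1, 0, 0, 0, 0, 0, 0]]}}

```text
t: 6.28
ee_pos: [577.2, -155.0, 70.5]
orientation: [-2.078, -2.355, 0.0]
ft_force: [-0.9, -0.7, -0.1]
width: 0.6
grasp_force: 0.0
```

{"name": "step_arm", "arguments": {"plan": [[-1, 0.06, 0, 0, 0, 0, 0], [-1, 0.06, 0, 0, 0, 0, 0], [-1, 0.06, 0, 0, 0, 0, 0], [-1, 0, 0, 0, 0, 0, 0]]}}

```text
t: 6.78
ee_pos: [576.3, -145.7, 70.6]
orientation: [-2.077, -2.356, -0.0]
ft_force: [-0.0, -0.2, 1.0]
width: 0.5
grasp_force: 0.0
```

{"name": "step_arm", "arguments": {"plan": [[-1, 0.04, 0, 0, 0, 0, 0], [-1, 0.04, 0, 0, 0, 0, 0], [-1, 0, 0, 0, 0, 0, 0]]}}

```text
t: 7.15
ee_pos: [576.1, -143.0, 70.8]
orientation: [2.076, 2.356, -0.001]
ft_force: [-0.5, -4.9, -1.6]
width: 0.5
grasp_force: 2.9
```

Force is rising, so this is near the stop. I'll push a little more to confirm.

{"name": "step_arm", "arguments": {"plan": [[-1, 0.04, 0, 0, 0, 0, 0], [-1, 0.02, 0, 0, 0, 0, 0], [-1, 0, 0, 0, 0, 0, 0], [-1, 0, 0, 0, 0, 0, 0]]}}

```text
t: 7.65
ee_pos: [576.1, -142.7, 70.8]
orientation: [2.074, 2.354, -0.004]
ft_force: [-0.4, -19.6, -4.3]
width: 0.5
grasp_force: 9.5
```

{"name": "step_arm", "arguments": {"plan": [[-1, -0.2, 0, 0, 0, 0, 0], [-1, -0.2, 0, -0.6, 0, 0, 0], [-1, -0.5, 0, -0.8, 0, 0, 0], [-1, -0.8, 0, -0.6, 0, 0, 0], [-1, -0.8, 0, -0.5, 0, 0, 0], [-1, -0.7, 0, -0.5, 0, 0, 0], [-1, 0, 0, 0, 0, 0, 0], [-1, 0, 0, 0, 0, 0, 0], [-1, 0, 0, 0, 0, 0, 0]]}}

```text
t: 8.78
ee_pos: [594.8, -296.3, 219.4]
orientation: [-2.075, -2.355, 0.0]
ft_force: [0.9, 0.7, 0.6]
width: 0.6
grasp_force: 0.0
```

Run:
```python
from h import *
d=wrist("w2")
c=cv2.resize(d["pixels"][60:300,200:440],None,fx=2.5,fy=2.5,interpolation=cv2.INTER_CUBIC);cv2.imwrite("pics/w2c.png",c[:,:,::-1])
```

```text
t 8.775 tcp [ 594.8 -296.3  219.4] tool x [-0.126  0.992  0.002] y [ 0.992  0.126 -0.002] q [-0.48  0.49  1.54  0.    1.12 -0.61] w 0.6
```

View pics/w2c.png

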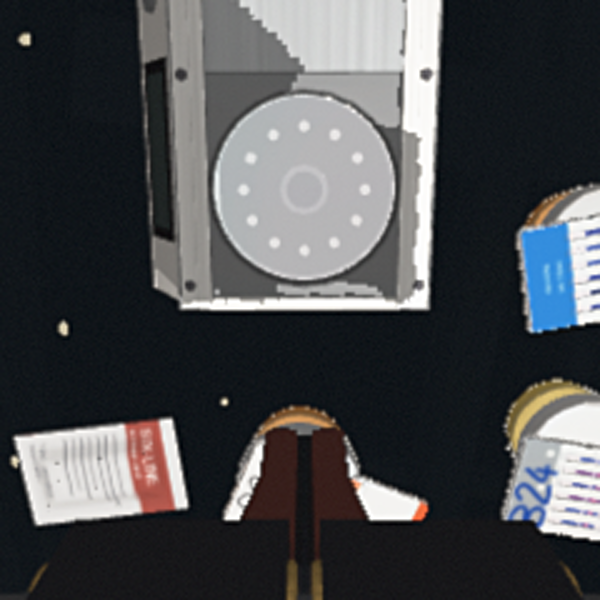

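The shutter is open and the well is clear. The glass centre ring is at crop (304,189), which is image px (321.5,135.3).

Run:
```python
from h import *
d=dict(np.load("w2.npz"));W=cloud(d)
g=ray(d,321.5,135.3,48);r=ray(d,321.2,134.4,60)
print(g,r)
for v,u in [(135,300),(135,340),(110,321),(165,321)]: print(W[v,u].round(1))
T=d["Tt"];Rt=T[:3,:3]
print("glass in tool",Rt.T@(g-T[:3,3]))
off=Rt@np.array([*(Rt.T@(g-T[:3,3]))[:2],0])
tgt=np.array([458.4,143.8,219.4])-off
print("target tcp",tgt,"move in tool",Rt.T@(tgt-T[:3,3]))
```

```text
[ 587.30614747 -238.58196754   48.        ] [ 586.827913  -237.0854977   60.       ]
[ 563.9 -241.2   48.5]
[ 607.4 -235.7   48. ]
[ 583.4 -212.3   47.6]
[ 590.9 -271.4   46.1]
glass in tool [5.79297412e+01 1.50222197e-01 1.71496094e+02]
target tcp [465.55734825  86.31400333 219.29983568] move in tool [395.88331062 -79.98056493   0.93748935]
```

{"name": "step_arm", "arguments": {"plan": [[1, 0.79, -0.16, 0, 0, 0, 0], [1, 0.79, -0.16, 0, 0, 0, 0], [1, 0.79, -0.16, 0, 0, 0, 0], [1, 0.79, -0.16, 0, 0, 0, 0], [1, 0.79, -0.16, 0, 0, 0, 0], [1, 0.79, -0.16, 0, 0, 0, 0], [1, 0.79, -0.16, 0, 0, 0, 0], [1, 0.79, -0.16, 0, 0, 0, 0], [1, 0.79, -0.16, 0, 0, 0, 0], [1, 0.79, -0.16, 0, 0, 0, 0], [1, 0, 0, 0, 0, 0, 0], [1, 0, 0, 0, 0, 0, 0], [1, 0, 0, 0, 0, 0, 0]]}}

```text
t: 10.45
ee_pos: [467.0, 83.3, 220.6]
orientation: [2.079, 2.355, -0.0]
ft_force: [-0.9, -0.3, 0.1]
width: 87.8
grasp_force: 0.0
```

Run:
```python
from h import *
d=wrist("w3")
c=cv2.resize(d["pixels"][60:300,200:440],None,fx=2.5,fy=2.5,interpolation=cv2.INTER_CUBIC);cv2.imwrite("pics/w3c.png",c[:,:,::-1])
W=cloud(d);w=W[90:185,260:385];m=(w[...,2]>50)&(w[...,2]<62)
m&=np.hypot(w[...,0]-458,w[...,1]-144)<45
p=w[m].astype(np.float32);print(len(p),p.mean(0),cv2.minEnclosingCircle(p[:,:2]))
v,u=np.nonzero(m);print("px",u.min()+260,u.max()+260,v.min()+90,v.max()+90)
```

```text
t 10.45 tcp [467.   83.3 220.6] tool x [-0.124  0.992 -0.   ] y [ 0.992  0.124 -0.   ] q [ 0.15  0.2   1.96 -0.    0.98  0.03] w 87.8Traceback (most recent call last):
  File "<stdin>", line 6, in <module>
cv2.error: OpenCV(4.12.0) /io/opencv/modules/imgproc/src/shapedescr.cpp:201: error: (-215:Assertion failed) count >= 0 && (depth == CV_32F || depth == CV_32S) in function 'minEnclosingCircle'
```

View pics/w3c.png

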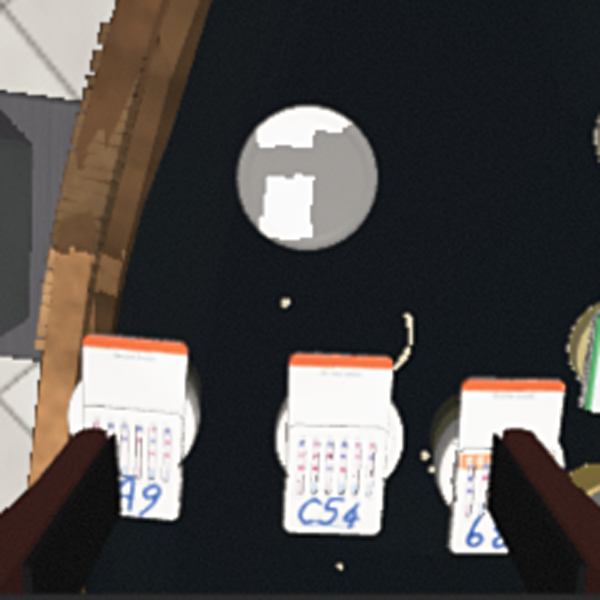

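The bare lid spans crop x 237–378 and y 105–250, so its centre is at px (322.9,130.9).

Run:
```python
from h import *
d=dict(np.load("w3.npz"));T=d["Tt"]
p=ray(d,322.9,130.9,56);print(p,"tool",T[:3,:3].T@(p-T[:3,3]))
for u,v in [(294.5,131),(351,131),(323,101.7),(323,159.7)]: print(ray(d,u,v,56).round(1))
W=cloud(d);print(W[131,323],W[120:140:5,310:330:6,2])
```

```text
[460.77034134 145.84724396  56.        ] tool [ 62.89596743   1.65053858 164.55908286]
[430.6 142.   56. ]
[490.6 149.5  56. ]
[457.2 175.2  56. ]
[464.7 115.3  56. ]
[460.90909879 145.67374227  53.8400592 ] [[55.17367798 55.67595341 55.61965402 54.402288  ]
 [53.05091837 53.64811957 53.89222457 54.92437809]
 [54.38021245 55.15619213 53.80070167 54.04086495]
 [54.0974193  53.85344665 55.61110901 55.26443601]]
```

{"name": "step_arm", "arguments": {"plan": [[1, 0.62, 0.02, 0.4, 0, 0, 0], [1, 0.62, 0, 0.5, 0, 0, 0], [1, 0, 0, 0.7, 0, 0, 0], [1, 0, 0, 0.7, 0, 0, 0], [1, 0, 0, 0.6, 0, 0, 0], [1, 0, 0, 0.5, 0, 0, 0], [1, 0, 0, 0.3, 0, 0, 0], [1, 0, 0, 0.15, 0, 0, 0], [1, 0, 0, 0, 0, 0, 0], [1, 0, 0, 0, 0, 0, 0]]}}

```text
t: 11.75
ee_pos: [460.6, 145.7, 28.9]
orientation: [2.077, 2.356, 0.002]
ft_force: [-0.7, -0.6, -0.5]
width: 87.8
grasp_force: 0.0
```

{"name": "step_arm", "arguments": {"plan": [[-1, 0, 0, 0, 0, 0, 0], [-1, 0, 0, 0, 0, 0, 0], [-1, 0, 0, 0, 0, 0, 0], [-1, 0, 0, 0, 0, 0, 0], [-1, 0, 0, 0, 0, 0, 0], [-1, 0, 0, 0, 0, 0, 0]]}}

```text
t: 12.5
ee_pos: [460.1, 145.7, 28.3]
orientation: [2.078, 2.356, 0.0]
ft_force: [-0.9, 0.2, 4.7]
width: 58.8
grasp_force: 30.0
```

{"name": "step_arm", "arguments": {"plan": [[-1, 0, 0, -0.1, 0, 0, 0], [-1, 0, 0, -0.3, 0, 0, 0], [-1, 0, 0, -0.5, 0, 0, 0], [-1, 0, 0, -0.6, 0, 0, 0], [-1, 0, 0, -0.6, 0, 0, 0], [-1, 0, 0, -0.5, 0, 0, 0], [-1, 0, 0, -0.3, 0, 0, 0], [-1, 0, 0, -0.1, 0, 0, 0], [-1, 0, 0, 0, 0, 0, 0], [-1, 0, 0, 0, 0, 0, 0]]}}

```text
t: 13.75
ee_pos: [459.4, 145.5, 177.3]
orientation: [-2.077, -2.356, 0.002]
ft_force: [-0.4, -0.8, -0.6]
width: 58.6
grasp_force: 30.0
```

Run:
```python
from h import *
from workcell import vision
d=wrist("w4")
s=vision.get_image("scene");np.savez("s4.npz",**s)
a=cv2.resize(d["pixels"][180:400,200:440],(480,440),interpolation=cv2.INTER_CUBIC)
b=cv2.resize(s["pixels"][90:200,220:300],(320,440),interpolation=cv2.INTER_CUBIC)
cv2.imwrite("pics/c4.png",np.hstack([a,b])[:,:,::-1])
```

```text
t 13.75 tcp [459.4 145.5 177.3] tool x [-0.125  0.992 -0.   ] y [ 0.992  0.125 -0.002] q [ 0.28  0.28  1.98 -0.    0.89  0.16] w 58.6
```

View pics/c4.png

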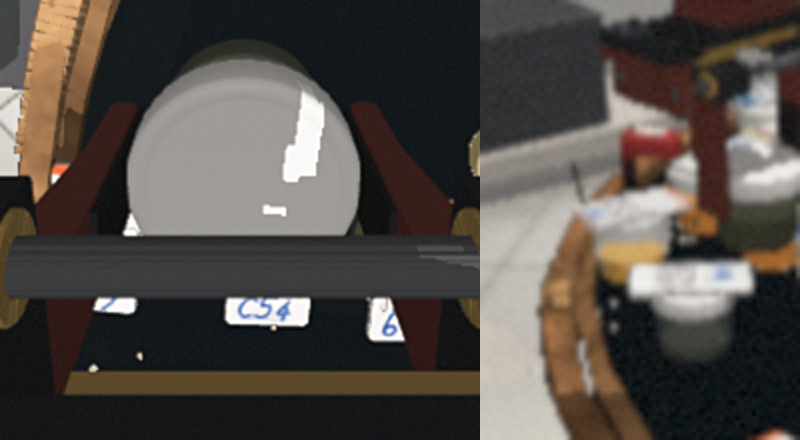

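The pot is held upright. Its lid spans wrist px x 263.5–380 with the top edge at y≈209. I'll work out the pot's pose in the tool.

Run:
```python
from h import *
d=dict(np.load("w4.npz"));T=d["Tt"];tl=lambda p:(T[:3,:3].T@(p-T[:3,3])).round(1)
W=cloud(d);w=W[225:290,285:360].reshape(-1,3);w=w[np.isfinite(w[:,2])&(w[:,2]>190)&(w[:,2]<220)]
print(len(w),np.median(w[:,2]),np.std(w[:,2]))
A=np.c_[w[:,:2]-w[:,:2].mean(0),np.ones(len(w))];print("slope",np.linalg.lstsq(A,w[:,2],rcond=None)[0])
z=205
for u,v in [(263.5,267),(380,267),(321.7,209.3)]: print(tl(ray(d,u,v,z)))
for n,f in [("before","w3.npz")]:
    e=dict(np.load(f));W=cloud(e);w=W[110:150,302:342,2];print("lid z before",np.nanmedian(w))
```

```text
4862 203.64955775321272 0.7481261366407581
slope [-1.04028598e-02  1.84392554e-02  2.03633537e+02]
[  4.2 -28.7 -27.6]
[  4.3  29.4 -27.7]
[ 34.4   0.4 -27.7]
lid z before 54.57161509969336
```

{"name": "step_arm", "arguments": {"plan": [[-1, -0.3, 0.06, 0, 0, 0, 0], [-1, -0.6, 0.12, 0, 0, 0, 0], [-1, -0.9, 0.177, 0, 0, 0, 0], [-1, -0.9, 0.177, 0, 0, 0, 0], [-1, -0.9, 0.177, 0, 0, 0, 0], [-1, -0.9, 0.177, 0, 0, 0, 0], [-1, -0.9, 0.177, 0, 0, 0, 0], [-1, -0.9, 0.177, 0, 0, 0, 0], [-1, -0.8, 0.16, 0, 0, 0, 0], [-1, -0.5, 0.1, 0, 0, 0, 0], [-1, -0.34, 0.06, 0, 0, 0, 0], [-1, 0, 0, 0, 0, 0, 0], [-1, 0, 0, 0, 0, 0, 0], [-1, 0, 0, 0.5, 0, 0, 0], [-1, 0, 0, 0.6, 0, 0, 0], [-1, 0, 0, 0.3, 0, 0, 0], [-1, 0, 0, 0, 0, 0, 0], [-1, 0, 0, 0, 0, 0, 0], [-1, 0, 0, 0, 0, 0, 0]]}}

```text
t: 16.23
ee_pos: [587.8, -238.7, 109.4]
orientation: [2.077, 2.355, 0.001]
ft_force: [-0.7, 0.1, -1.1]
width: 58.7
grasp_force: 30.0
```

Run:
```python
from h import *
from workcell import vision
d=wrist("w5")
s=vision.get_image("scene");np.savez("s5.npz",**s)
t=vision.get_image("top");np.savez("t5.npz",**t)
b=cv2.resize(s["pixels"][140:280,340:490],None,fx=4,fy=4,interpolation=cv2.INTER_CUBIC)
a=cv2.resize(t["pixels"][130:220,360:410+55],None,fx=2,fy=2,interpolation=cv2.INTER_CUBIC)
a=cv2.copyMakeBorder(a,0,b.shape[0]-a.shape[0],0,0,cv2.BORDER_CONSTANT)[:, :200]
cv2.imwrite("pics/c5.png",np.hstack([b,a])[:,:,::-1])
```

```text
t 16.225 tcp [ 587.8 -238.7  109.4] tool x [-0.125  0.992 -0.001] y [0.992 0.125 0.002] q [-0.4   0.58  1.68 -0.    0.89 -0.53] w 58.7
```

View pics/c5.png

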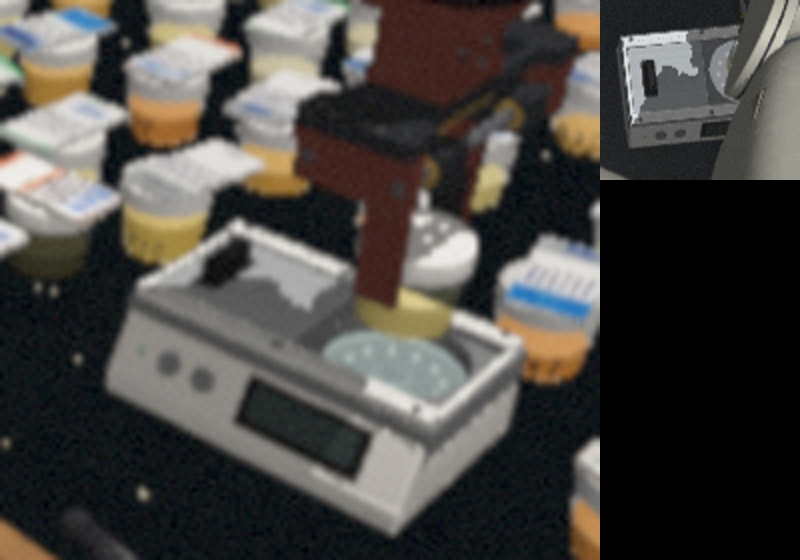

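Wrist relative measurement gives the target TCP. I'll cross-check it against the scene view, where the glass ellipse spans crop x 323–467 with its top at 332, and the pot base spans x 356–453 with its bottom at 340.

```bash
python3 - <<'E'
from h import *
s=dict(np.load("s5.npz"));f=lambda x,y:((x+.5)/4-.5+340,(y+.5)/4-.5+140)
Rm=R.from_euler('z',7.2,degrees=True).as_matrix()
loc=lambda p:(Rm.T@(p-np.array([587.3,-238.6,48]))).round(1)
def proj(P): 
    k=s["T"][:3,:3].T@(np.asarray(P)-s["T"][:3,3]);return s["fx"]*k[0]/k[2]+s["cx"],s["fy"]*k[1]/k[2]+s["cy"]
a=np.linspace(0,2*np.pi,90)
def ext(c,r):
    q=np.array([proj(c+r*np.array([np.cos(t),np.sin(t),0])) for t in a]);q=(q-[340,140]+.5)*4-.5
    return q.min(0).round(),q.max(0).round()
print("glass pred",ext(np.array([587.3,-238.6,48]),40))
for r in (25,26,27): print("base pred",r,ext(np.array([587.3,-238.6,81.1]),r))
print("lid pred",ext(np.array([587.3,-238.6,137]),30.5))
# top camera reader outline & well
t=dict(np.load("top0.npz"))
o=lambda x,y:ray(t,(x+.5)/2.85-.5+190,(y+.5)/2.85-.5+130,62)
c=np.array([o(512,52),o(742,30),o(757,153),o(527,172)]);print(c.round(1))
# scene depth: lid points
W=cloud(s);w=W[190:212,435:462];m=np.abs(w[...,2]-137)<3;print("lidtop",w[m].mean(0),m.sum())
E
python3 - <<'E'
from h import *
d=dict(np.load("w5.npz"));W=cloud(d);T=d["Tt"]
w=W[225:290,285:360,2];print("lid z",np.nanmedian(w))
E
```

```text
glass pred (array([317., 331.]), array([464., 414.]))
base pred 25 (array([352., 297.]), array([446., 347.]))
base pred 26 (array([350., 296.]), array([448., 348.]))
base pred 27 (array([348., 295.]), array([450., 349.]))
lid pred (array([355., 205.]), array([474., 263.]))
[[ 622.3  -90.    62. ]
 [ 646.3 -283.9   62. ]
 [ 541.4 -295.9   62. ]
 [ 520.2 -104.1   62. ]]
lidtop [ 590.25439809 -250.49687888  136.86184217] 242
lid z 135.64015438922394
```

{"name": "step_arm", "arguments": {"plan": [[-1, 0, -0.01, 0.15, 0, 0, 0], [-1, 0, 0, 0.15, 0, 0, 0], [-1, 0, 0, 0.1, 0, 0, 0], [-1, 0, 0, 0.08, 0, 0, 0], [-1, 0, 0, 0.04, 0, 0, 0], [-1, 0, 0, 0, 0, 0, 0], [-1, 0, 0, 0, 0, 0, 0], [-1, 0, 0, 0, 0, 0, 0]]}}

```text
t: 17.38
ee_pos: [586.8, -238.6, 82.4]
orientation: [2.078, 2.356, 0.0]
ft_force: [-1.1, -0.3, -0.6]
width: 58.8
grasp_force: 30.0
```

Run:
```python
from h import *
from workcell import vision,get_obs
d=wrist("w6")
print(np.mean([get_obs()["ee_pos"] for _ in range(5)],0))
s=vision.get_image("scene");np.savez("s6.npz",**s)
a=cv2.resize(d["pixels"][170:300,230:420],(570,390)[:2],interpolation=cv2.INTER_CUBIC)[:,:400]
a=cv2.resize(d["pixels"][170:300,240:400],(400,325),interpolation=cv2.INTER_CUBIC)
b=cv2.resize(s["pixels"][190:255,410:490],(400,325),interpolation=cv2.INTER_CUBIC)
cv2.imwrite("pics/c6.png",np.hstack([a,b])[:,:,::-1])
```

```text
t 17.375 tcp [ 586.8 -238.6   82.4] tool x [-0.125  0.992 -0.   ] y [0.992 0.125 0.   ] q [-0.4   0.61  1.69  0.    0.84 -0.53] w 58.8
[ 586.72124855 -238.58355772   82.37292876]
```

View pics/c6.png

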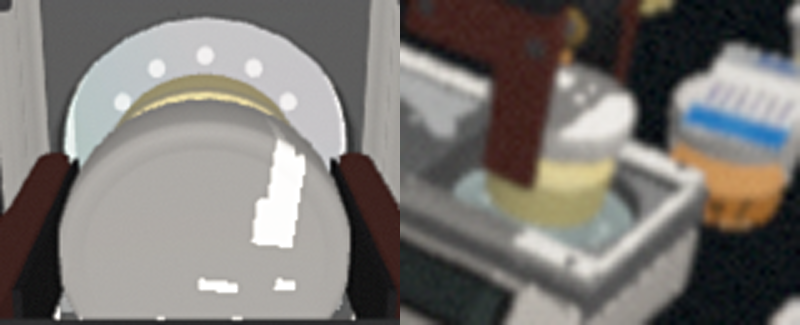

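Final pose view: the wrist crop shows the glass's LED dots at (122,102), (157,68), (205,56), (254,68) and (289,101). The lid spans x 60–350 with its top at y≈98. In the scene crop the pot sits inside the well without contact.

Run:
```python
from h import *
from scipy.optimize import least_squares
d=dict(np.load("w6.npz"));T=d["Tt"]
g=lambda x,y,z:T[:3,:3].T@(ray(d,(x+.5)/2.5-.5+240,(y+.5)/2.5-.5+170,z)-T[:3,3])
P=np.array([g(x,y,48) for x,y in [(122,102),(157,68),(205,56),(254,68),(289,101)]])[:,:2]
w2=dict(np.load("w2.npz"));h=lambda x,y:ray(w2,(x+.5)/2.5-.5+200,(y+.5)/2.5-.5+60,48)[:2]
r=(np.linalg.norm(h(244,189)-h(365,189))+np.linalg.norm(h(304,126)-h(304,250)))/4
print("LED r",r,"free",least_squares(lambda q:np.hypot(*(P-q[:2]).T)-q[2],[0,0,r]).x,"fixed",least_squares(lambda q:np.hypot(*(P-q[:2]).T)-r,[0,0]).x)
print("rim top",g(206,17,60),"sides",g(66,150,60),g(346,150,60))
print("lid L,R,top",g(60,240,110),g(350,240,110),g(205,98,110), "base edge",g(205,73,54))
```

```text
LED r 26.55490609411973 free [ 0.51502711  0.54183083 27.03388099] fixed [1.10783536 0.53898153]
rim top [40.53970833  0.606423   22.41847194] sides [  4.85647713 -36.44161905  22.41147493] [ 4.83266846 37.64983957 22.44165468]
lid L,R,top [  4.93506411 -28.60804955 -27.58535804] [  4.92280756  29.28447315 -27.56177805] [ 34.5749541    0.35106918 -27.58028499] base edge [24.32914262  0.35077796 28.42204419]
```

Pot axis and well axis agree to about 1.5 mm, and the gap is about 6 mm. Handing in.

```bash
python3 -c "
from workcell import get_obs,ctrl
o=get_obs();print(o['t'],o['ee_pos'],o['grasp_force'],abs(o['qvel']).max());print(ctrl.close_job())"
```

```text
17.475 [ 586.72446265 -238.59651464   82.38232687] 29.99958367436193 0.0025857840977764096
the job is handed in; nothing more can be done
None
```

I handed the job in at 17.5 s of the 58 s, but the hand-in returned no verdict. The shutter was pushed to its open stop, and by my measurements the bare-lidded pot is held steady about 6 mm above the glass and within about 1.5 mm of the well's axis.

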